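Unlatch the tray rack and draw out the dissecting tray

ROBOT

A 6-joint arm with a two-finger parallel gripper is mounted at the origin on the work surface. World frame = base frame: x ahead of the robot, y to its left, z up, the work surface at z = 0. Lengths are in m, angles in degrees, forces in N, time in s.
With the tool pointing down it reaches from about 0.3 to 0.875 m from the base axis. Payload 4.2 kg.
Tool frame: the origin (TCP) lies on the centre line of the jaws, within the pads' length; the fingertips stand 11 mm ahead of it and the grasp point (between the pads) lies 8 mm behind it; z points along the fingers, y is the line along which they close (so a half turn about z gives the same grasp; the last joint's range is limited). The gripper opens to 85 mm and grips with 20 to 120 N. Pads are 22 mm wide; open, the fingers measure 114 mm over their backs; the gripper's body (76 mm by 85 mm) begins 54 mm behind the grasp point. The pads swing forward as they close: fully open they stand 13 mm farther back than shut.
Start: joints at [67.953, 18.312, 89.639, -0, 72.044, -1.146], TCP at [0.205, 0.537, 0.242] pointing down, gripper open.
Joint ranges: [-177.97, 177.97], [-48.28, 115.42], [12.27, 149.76], [-77.06, 257.06], [2.81, 150.46], [-146.56, 146.56]. Speed limits (degrees/s): [147.25, 147.25, 180, 180, 180, 180].

INTERFACE

Orientations are given as [roll, pitch, yaw] about the fixed x, y, z axes, in that order (R = Rz(yaw) Ry(pitch) Rx(roll)).
In Python, from plant import observe, cams, job_done gives the robot as it stands. The module is installed in compiled form; this text tells all that it offers.
- The arm moves only by the tool apply_moves, never from a script. Its argument "plan" is a list of rows, each a list of 3 entries, a list of its own where there are three numbers: the closure, from -1 (fully open) to 1 (shut), then the shift along the world's x, y, z in mm, then the turn, a rotation vector about the world's x, y, z in degrees. A call has exactly 10 rows; each row is the pose to reach, as a shift and turn from the pose commanded when the call began; what a row does not reach only later rows make up. A row lasts 1/8 s, in which the tool goes at most 62.5 mm and 10.7 degrees, less where a joint would pass 70% of its speed; a pose out of reach is approached as far as the arm can. A call with a gripper value outside its range is refused whole. The fingers move at their own pace and stop on an object; "squeeze" is the grip in N (left out, the last holds). Time passes only in rows, so rows that repeat a pose let the fingers close, or fill a call up. It gives the time, the measured TCP pose, the force, the opening and the grip force at its end, in the units of the state.
- observe(): the state, without advancing time (a new reading comes with each control period).
- cams.camera(name): name is "scene" or "top" or "wrist"; returns a dict with "image" (384x512x3 uint8, blue, green, red), "fov_y" (degrees; the focal length in pixels is half the picture's height over the tangent of half this angle, whatever the lens; pixels are square), "cx", "cy" (the principal point, pixels), "distortion" ([k1, k2, p1, p2, k3] as OpenCV has them; the pictures are not rectified), "view" (4x4, takes a point from world to camera coordinates); the wrist camera has in their place "tool_from_camera" (4x4, takes a point from camera to tool coordinates, whose origin is the TCP and whose axes are the flange's). Camera axes: x right, y up, looking along -z (the intrinsics and any distortion apply to the point x, -y, -z); pixel columns grow to the right and rows downward; lengths in m; the calibration is good to about 2 mm. A picture is of the moment at which its call begins: read the wrist's pose just before it. There is no depth.
- job_done(): hands the job in; it is judged then, once.
The state is a dict: "t": time; "qpos": joint angles; "joint_vel": joint speeds; "joint_torque": joint torques, N m; "ee_pos": TCP position; "tool_rot": TCP orientation; "contact_force": force on the tool from outside, world axes, zero at the start; "ft_torque": the same for the moment, N m; "width": finger opening in m; "finger_force": force on a finger pad.
Only numpy, scipy, OpenCV 4.12 (cv2) and the standard library are available. Lean on these libraries where they do the work, as an engineer would, in place of code of your own. Each camera call takes 0.05 s, during which the arm holds its last target. There are 200 camera calls.

TASK

Lift the gravity latch bar of the wire tray rack clear of its catch before pulling, without forcing the catch, and swing the gate fully back, at least square to the front. Then, keeping it level so that its dish and forceps stay in it, draw the dissecting tray straight out through the gateway until at least the front 100 mm of it stands clear of the rack, and let go. Leave the other things on the bench alone.

Things in the scene. Friction and masses are not known exactly. Their poses are not given: they have to be found in the camera images.
- rack: wire tray rack fixed on the bench, 280 x 280 x 190 mm: grey square-tube frame, wire sides, back and roof, 4 mm sheet floor, a gate in its front. Origin: centre of underside, z up. Its -x side (front plane 140 mm from the origin) faces the robot; y runs along the front. Posts 16 mm. The roof begins with a 12 mm rail 60 mm behind the front plane, so the tray is reached through the gateway with a tilted tool.
- gate_hinge (a point): point on the gate's vertical hinge axis at bench height (rack x -140, y +122 mm). Has the rack's axes: x into the rack, y along the front.
- gate (a joint): gate angle, rad: 0 shut, grows as the free edge swings out towards the robot (clockwise from above), stop at 2.0. Grey barred frame 240 mm wide, 10 mm thick, its top 175 mm above the bench, hinged on the rack's +y post. Friction about 0.06 N m, no spring: stays where left. About 0.01 rad of play while the bar is in the catch.
- gate_edge (a point): top corner of the gate's free edge, 244 mm from the hinge axis, 175 mm above the bench. 18 mm before it a dark guide staple round the latch bar, 10 mm wide, stands up to 197 mm above the bench and 15 mm out from the gate's front; its top is the bar's stop.
- latch (a joint): gravity latch bar angle, rad: 0 down (level), grows as its end is lifted, stop at 0.25; above 0.19 it passes over the catch. Steel bar 8 x 16 x 196 mm, 0.12 kg, level across the gate's outside, centre line 150 mm above the bench; pivot 92 mm, tip 270 mm from the hinge axis. The knob, 85 mm from the pivot, must rise 16 mm to clear and meets the stop at 21 mm. Falls by its own weight.
- latch_knob (a point): middle of the bar's lift knob, 177 mm from the hinge axis along the gate, 30 mm out from its front plane, 150 mm above the bench at rest: bare metal stem 14 mm across, 36 mm long, straight out of the bar, with a 20 mm end flange 17 mm outwards of this point. Bar's axes: -x outwards along the stem, y along the bar towards the hinge. 60 mm free beside the stem either way.
- catch: fixed steel catch on the rack's -y front post, 14 mm wide: a ledge under the bar, an upright prong in front of it (top 170 mm above the bench, outer face 19 mm out from the front plane) and a sloping strike plate reaching 34 mm out. Origin: on the post's front face, 150 mm above the bench, 132 mm from the rack's middle.
- tray: black enamel dissecting tray on the rack's floor, 200 (x) x 165 (y) x 50 mm high, 0.3 to 0.6 kg, open on top, 3 mm walls with a rolled rim 9 mm thick. Origin: centre of underside; its -x side faces the gate, its rim 20 to 45 mm behind the front plane at the start. A petri dish and forceps lie behind; the front 40 mm inside is free.
- tray_front (a point): middle of the tray's front rim (centre of the 9 mm roll), 95.5 mm from the tray's origin on its -x side, 45.5 mm above its underside. The rack's floor ends at its front plane, 4 mm above the bench.
- dish: open clear petri dish of pins, 86 mm across and 15 mm high, lying in the tray. Origin: centre of its underside.
- forceps: steel forceps 120 mm long, lying in the tray. Origin: under their middle.
- pin_dish: open clear petri dish of pins, 86 mm across and 15 mm high, on the bench. To be left alone.
- beaker: glass beaker, 72 mm across, 95 mm high, on the bench. To be left alone.
- specimen_jar: amber screw-top jar, 72 mm across, 100 mm high, on the bench. To be left alone.
- wash_bottle: white wash bottle with a bent spout, 66 mm across, 175 mm high, on the bench. To be left alone.
- scissors: dissecting scissors lying on the bench, about 140 mm long. To be left alone.
- slide_box: flat wooden slide box, 100 x 170 x 35 mm, on the bench. To be left alone.
Mind the look-alikes: they are no part of the job. Leave any green or pink look-alike of the dish alone.

How it is judged:
By the outcome, as a careful person would: the job done as asked, in the order asked, and still so for the second after the job is handed in, with the robot touching nothing.
It also fails if it takes over 67 s, if anything falls off the work surface, if the arm or the gripper's body presses on something with over 40 N, if the wrist force passes 120 N, or if a joint passes its speed limit or range.

## Working session

There is one attempt and no reset: what is moved stays moved. The work goes in short steps, Python scripts to look and compute and a tool call to move; the robot and the scene stay as the last step left them, time stands still between calls to the robot, and variables do not carry over. Pictures are saved under pics/ and viewed, at most 10 in all, crops included, and the job is handed in when it is done.

Besides the shell and the picture viewer there is one more tool, called after "Request:" as name(argument=value, ...) on one line, values as JSON. apply_moves: Moves the arm, as the interface text tells. Its arguments: {"type":"object","properties":{"plan":{"type":"array"},"squeeze":{"type":"number"}},"required":["plan"]}

```bash
ls; mkdir -p pics
cat > h.py <<'E'
import numpy as np, cv2
from plant import observe, cams, job_done
def intr(c):
    f=192/np.tan(np.radians(c["fov_y"])/2)
    return np.array([[f,0,c["cx"]],[0,f,c["cy"]],[0,0,1.]]),np.array(c["distortion"],float)
def proj(c,P,view=None):
    V=np.array(c["view"]) if view is None else view
    P=np.atleast_2d(P); p=(V[:3,:3]@P.T).T+V[:3,3]
    K,d=intr(c); p=p*[1,-1,-1]
    return cv2.projectPoints(p.reshape(-1,1,3),np.zeros(3),np.zeros(3),K,d)[0].reshape(-1,2)
def ray(c,uv,view=None):
    V=np.array(c["view"]) if view is None else view
    K,d=intr(c); n=cv2.undistortPoints(np.array(uv,float).reshape(-1,1,2),K,d).reshape(-1,2)
    D=np.c_[n[:,0],-n[:,1],-np.ones(len(n))]@V[:3,:3]
    return -V[:3,:3].T@V[:3,3],D
def onz(c,uv,z,view=None):
    o,D=ray(c,uv,view); return o+D*((z-o[2])/D[:,2])[:,None]
E
python3 - <<'E'
from h import *
for n in("scene","top"):
    c=cams.camera(n); cv2.imwrite(f"pics/{n}0.png",cv2.resize(c["image"],(800,600)))
    o,_=ray(c,[[256,192]]); print(n,o,c["fov_y"],c["distortion"])
s=observe();print({k:np.round(v,3) for k,v in s.items()})
E
```

```text
pics
scene [1.46373322 0.12875512 0.95411316] 57.69079757635649 [-0.07044933  0.          0.          0.          0.        ]
top [ 0.51091487 -0.01471069  1.56171911] 44.918137688498646 [-0.06428525  0.          0.          0.          0.        ]
{'t': np.float64(0.1), 'qpos': array([67.953, 18.347, 89.7  , -0.   , 72.044, -1.144]), 'joint_vel': array([-0.037,  0.037, -0.214, -0.01 , -0.071,  0.023]), 'joint_torque': array([-1.0000e-03, -4.1641e+01, -2.3470e+01, -0.0000e+00,  5.0000e-03,
        0.0000e+00]), 'ee_pos': array([0.205, 0.537, 0.242]), 'tool_rot': array([-1.79910e+02, -2.00000e-03,  1.59096e+02]), 'contact_force': array([0.091, 0.371, 0.557]), 'ft_torque': array([-0.002, -0.04 , -0.042]), 'finger_force': np.float64(0.0), 'width': np.float64(0.086)}
```

View pics/scene0.png

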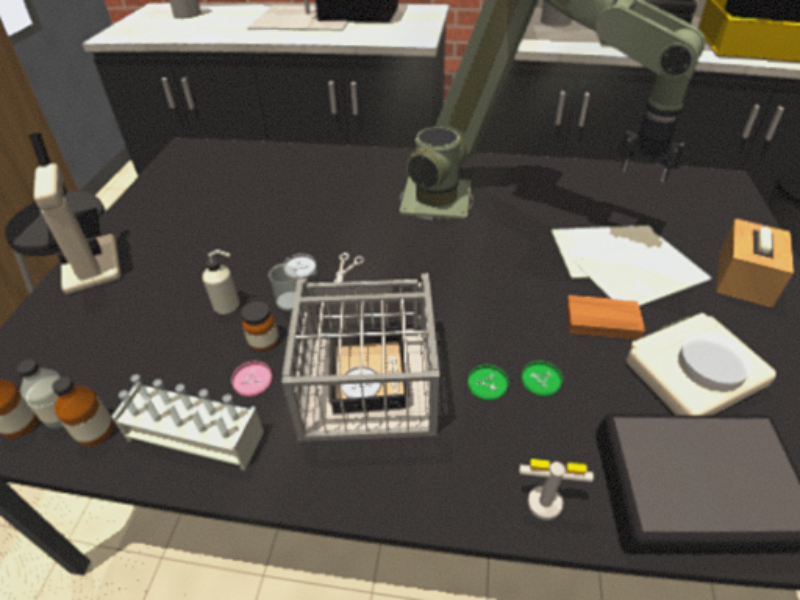

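View pics/top0.png

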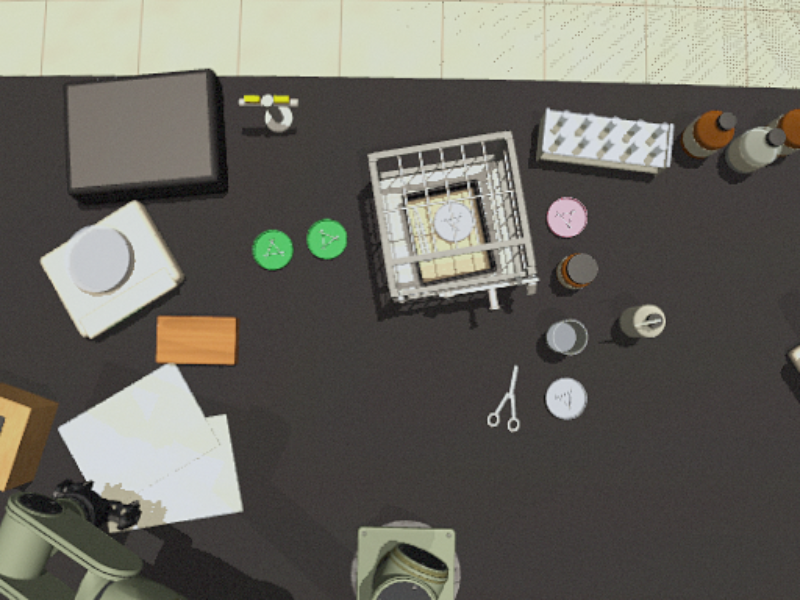

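Top view (800×600): rack at (370–537, 133–300), gate along its lower edge, stem/knob candidate (493,298), catch candidate (532,285), scissors (507,400), tray (448,235). In the rack's dish, clear at (453,221); look-alikes are green (273,250), (327,239), pink (567,217) and bench pin_dish (566,398). One close crop to confirm.

Run:
```python
from h import *
c=cams.camera("top"); im=c["image"][80:204,228:358]
im=cv2.convertScaleAbs(im,alpha=1.3,beta=25)
cv2.imwrite("pics/topc.png",cv2.resize(im,None,fx=4.8,fy=4.8,interpolation=cv2.INTER_CUBIC))
```

```text
(no output)
```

View pics/topc.png

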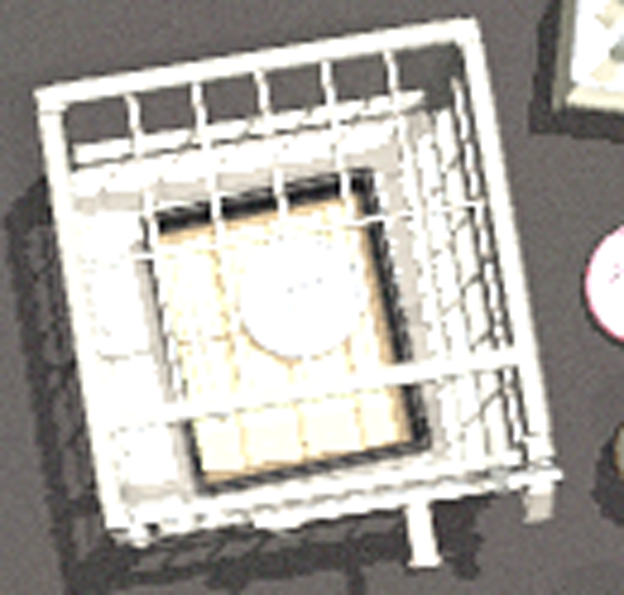

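Crop: the stem with its flange sticks out of the gate at (423,535), catch at (540,500); tray front rim from (205,488) to (425,440). Roof corners at (37,95), (475,20), (550,462), (110,532).

```bash
cat > fit.py <<'E'
from h import *
from scipy.optimize import least_squares
c=cams.camera("top")
cr=lambda p: np.array(p,float)/4.8+[228,80]
uv=cr([(37,95),(475,20),(550,462),(110,532)])
M=np.array([(140,140),(140,-140),(-140,-140),(-140,140)])/1000
def R(a): return np.array([[np.cos(a),-np.sin(a)],[np.sin(a),np.cos(a)]])
f=lambda q:(proj(c,np.c_[M@R(q[2]).T+q[:2],np.full(4,.19)])-uv).ravel()
r=least_squares(f,[.6,0,0]); q=r.x
print("rack",q[:2],np.degrees(q[2]),"res",r.fun.round(1))
W=lambda x,y,z:np.r_[R(q[2])@[x,y]+q[:2],z]
kn=W(-.14-.005-.030+.005,.122-.177,.150)
print("hinge",W(-.14,.122,0),"knob",kn,"pred crop",(proj(c,kn)-[228,80])*4.8)
P=onz(c,cr([(203,489),(425,440),(318,465),(423,535)]),.0495)
P[3]=onz(c,[cr((423,535))],.15)[0]
for p in P: print(p, "rack frame",R(q[2]).T@(p[:2]-q[:2]))
for n,u in dict(pin=(566,398),beaker=(567,337),jar=(577,271),bottle=(645,320),sc1=(515,370),sc2=(513,430),sc3=(490,420)).items():
    print(n,onz(c,[np.array(u)*.64],0.0)[0].round(3))
np.save("rack.npy",q)
E
python3 fit.py
```

```text
rack [ 0.74151106 -0.07591481] 10.616684327380842 res [-0.5 -0.5  0.4  0.1  0.9 -0.2 -0.7  0.6]
hinge [0.58143064 0.0182035  0.        ] knob [ 0.58455423 -0.1612937   0.15      ] pred crop [[419.97914074 534.52326709]]
[ 0.61751077 -0.02384472  0.0495    ] rack frame [-0.11228435  0.07402425]
[ 0.65423449 -0.1740761   0.0495    ] rack frame [-0.10386755 -0.08040131]
[ 0.63557725 -0.10164251  0.0495    ] rack frame [-0.10886042 -0.0057703 ]
[ 0.58429425 -0.16321251  0.15      ] rack frame [-0.17060905 -0.05683807]
pin [ 0.383 -0.337  0.   ]
beaker [ 0.514 -0.338  0.   ]
jar [ 0.657 -0.357  0.   ]
bottle [ 0.554 -0.506  0.   ]
sc1 [ 0.441 -0.227  0.   ]
sc2 [ 0.313 -0.225  0.   ]
sc3 [ 0.333 -0.175  0.   ]
```

Request:
apply_moves(plan=[[0, [27, -50, 15], [0, 0, 3]], [0, [54, -100, 25], [0, 0, 6]], [0, [81, -150, 35], [0, 0, 9]], [0, [108, -200, 40], [0, 0, 12]], [0, [135, -250, 40], [0, 0, 15]], [0, [162, -300, 40], [0, 0, 18]], [0, [189, -350, 40], [0, 0, 21]], [0, [216, -400, 40], [0, 0, 24]], [0, [243, -450, 40], [0, 0, 27]], [0, [270, -500, 40], [0, 0, 30]]], squeeze=20)

```text
t: 1.45
ee_pos: [0.4757, 0.0354, 0.2824]
tool_rot: [180.0, 0.0, -170.8]
contact_force: [0.4, 0.4, -0.1]
width: 0.0425
finger_force: 0.0
```

Request:
apply_moves(plan=[[0, [25, -50, 0], [0, 0, 1]], [0, [50, -100, 0], [0, 0, 1.5]], [0, [75, -150, 0], [0, 0, 1.5]], [0, [100, -190, 0], [0, 0, 1.5]], [0, [108, -200, -10], [0, 0, 1.5]], [0, [108, -200, -10], [0, 0, 1.5]], [0, [108, -200, -10], [0, 0, 1.5]], [0, [108, -200, -10], [0, 0, 1.5]], [0, [108, -200, -10], [0, 0, 1.5]], [0, [108, -200, -10], [0, 0, 1.5]]])

```text
t: 2.7
ee_pos: [0.5831, -0.1624, 0.2727]
tool_rot: [-180.0, 0.0, -169.4]
contact_force: [-0.2, -0.2, 0.1]
width: 0.0426
finger_force: 0.0
```

```bash
cat >> h.py <<'E'
from scipy.spatial.transform import Rotation as Ro
def wrist():
    s=observe(); c=cams.camera("wrist")
    T=np.eye(4);T[:3,:3]=Ro.from_euler("xyz",s["tool_rot"],degrees=True).as_matrix();T[:3,3]=s["ee_pos"]
    return s,c,np.linalg.inv(T@np.array(c["tool_from_camera"]))
def st():
    s=observe();print({k:np.round(s[k],4).tolist() for k in("t","ee_pos","tool_rot","contact_force","width","finger_force","qpos")})
E
python3 - <<'E'
from h import *
st(); s,c,V=wrist()
print(proj(c,[[.5846,-.1613,.15]],V)*1.5625)
cv2.imwrite("pics/w1.png",cv2.resize(c["image"],(800,600)))
E
```

```text
{'t': 2.7, 'ee_pos': [0.5831, -0.1624, 0.2727], 'tool_rot': [-179.9933, 0.0268, -169.3716], 'contact_force': [-0.1924, -0.2369, 0.1499], 'width': 0.0426, 'finger_force': 0.0, 'qpos': [-16.657, 20.1296, 82.5257, 0.0065, 77.3178, -117.2868]}
[[402.43227673 299.79933892]]
```

View pics/w1.png

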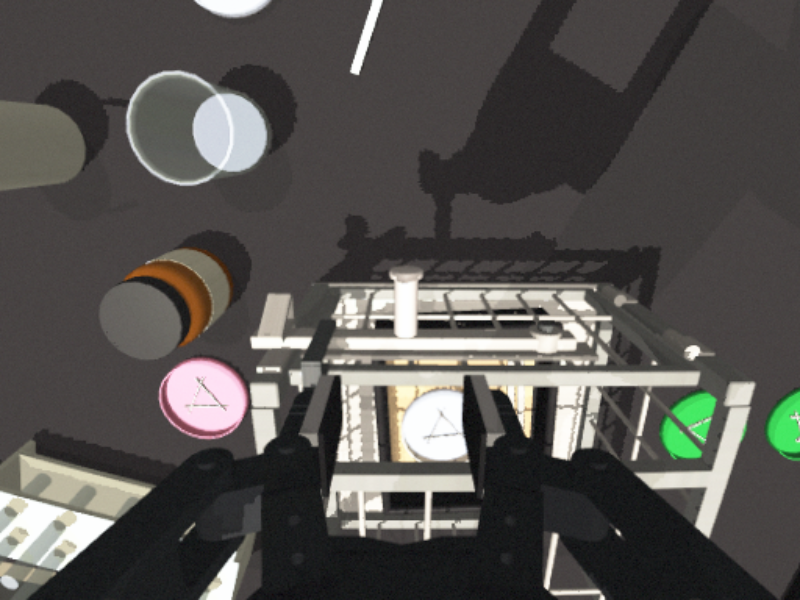

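The wrist picture shows the stem from (406,335) to its flange (406,272), middle about (405,304), within 5 px of the prediction (402,300). The staple is at (318,350) and the fingers are centred on the stem. Going down onto it.

Request:
apply_moves(plan=[[0, [1, 0, -30], [0, 0, 0]], [0, [1, 0, -70], [0, 0, 0]], [0, [1, 0, -100], [0, 0, 0]], [0, [1, 0, -120], [0, 0, 0]], [0, [1, 0, -126], [0, 0, 0]], [0, [1, 0, -126], [0, 0, 0]], [1, [1, 0, -126], [0, 0, 0]], [1, [1, 0, -126], [0, 0, 0]], [1, [1, 0, -126], [0, 0, 0]], [1, [1, 0, -126], [0, 0, 0]]], squeeze=20)

```text
t: 4.0
ee_pos: [0.5846, -0.1601, 0.1476]
tool_rot: [179.7, 0.1, -169.5]
contact_force: [-0.6, 8.4, 3.2]
width: 0.0131
finger_force: 21.3
```

Request:
apply_moves(plan=[[1, [0, 2, 0], [0, 0, 0]], [1, [0, 2, 0], [0, 0, 0]], [1, [0, 2, 4], [-2, -0.4, 0]], [1, [0, 3, 8], [-4, -0.8, 0]], [1, [0, 3, 12], [-6, -1.2, 0]], [1, [0, 4, 15], [-8, -1.5, 0]], [1, [0, 4, 18.5], [-10, -1.8, 0]], [1, [0, 4, 18.5], [-10, -1.8, 0]], [1, [0, 4, 18.5], [-10, -1.8, 0]], [1, [0, 4, 18.5], [-10, -1.8, 0]]])

```text
t: 5.25
ee_pos: [0.584, -0.1588, 0.1644]
tool_rot: [-169.9, -0.1, -169.4]
contact_force: [0.5, 1.6, -3.3]
width: 0.0129
finger_force: 20.9
```

Run:
```python
from h import *
st(); q=np.load("rack.npy")
s,c,V=wrist()
cv2.imwrite("pics/w2.png",cv2.resize(c["image"],(800,600)))
h=np.array([.58143,.0182]); k=np.array(s["ee_pos"][:2])-h
for d in range(0,116,5):
    a=-np.radians(d); R=np.array([[np.cos(a),-np.sin(a)],[np.sin(a),np.cos(a)]])
    print(d,((R@k-k)*1000).round(1))
```

```text
{'t': 5.25, 'ee_pos': [0.584, -0.1588, 0.1644], 'tool_rot': [-169.9048, -0.0912, -169.4401], 'contact_force': [0.5068, 1.5933, -3.2612], 'width': 0.0129, 'finger_force': 20.8809, 'qpos': [-11.5581, 22.7168, 95.4799, -11.016, 58.5288, -106.6308]}
0 [0. 0.]
5 [-15.4   0.4]
10 [-30.8   2.2]
15 [-45.9   5.4]
20 [-60.7   9.8]
25 [-75.1  15.5]
30 [-88.9  22.4]
35 [-102.    30.5]
40 [-114.4   39.8]
45 [-125.9   50. ]
50 [-136.5   61.3]
55 [-146.1   73.4]
60 [-154.6   86.3]
65 [-161.9   99.9]
70 [-168.   114.1]
75 [-172.9  128.7]
80 [-176.5  143.7]
85 [-178.7  159. ]
90 [-179.6  174.4]
95 [-179.1  189.9]
100 [-177.3  205.2]
105 [-174.2  220.3]
110 [-169.8  235.1]
115 [-164.1  249.5]
```

View pics/w2.png

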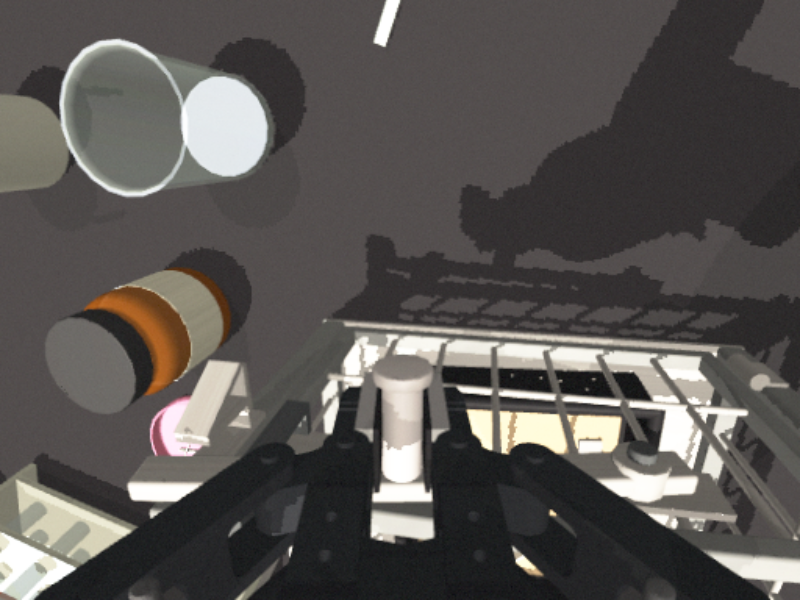

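The stem is held between the pads at (402,420) and the bar has clearly lifted, by about 17 mm. Another 2 mm, then a gentle 10° pull with a force check.

Request:
apply_moves(plan=[[1, [0, 0, 2], [-1, 0, 0]], [1, [0, 0, 2], [-1, 0, 0]], [1, [0, 0, 2], [-1, 0, 0]], [1, [-3, 0, 2], [-1, 0, -1]], [1, [-6, 0, 2], [-1, 0, -2]], [1, [-9, 0, 2], [-1, 0, -3]], [1, [-12, 0, 2], [-1, 0, -4]], [1, [-15, 0, 2], [-1, 0, -5]], [1, [-18, 1, 2], [-1, 0, -6]], [1, [-18, 1, 2], [-1, 0, -6]]])

```text
t: 6.55
ee_pos: [0.5659, -0.1574, 0.1667]
tool_rot: [-168.9, -0.2, -175.4]
contact_force: [0.3, 5.3, -4.2]
width: 0.0131
finger_force: 20.8
```

Request:
apply_moves(plan=[[1, [-12, 2, 0], [0, 0, -4]], [1, [-27, 5, 0], [0, 0, -9]], [1, [-42, 10, 0], [0, 0, -14]], [1, [-57, 16, 0], [0, 0, -19]], [1, [-70, 23, 0], [0, 0, -24]], [1, [-83, 31, 0], [0, 0, -29]], [1, [-96, 40, 0], [0, 0, -34]], [1, [-107, 50, 0], [0, 0, -39]], [1, [-107, 50, 0], [0, 0, -39]], [1, [-107, 50, 0], [0, 0, -39]]])

```text
t: 7.8
ee_pos: [0.461, -0.1075, 0.1673]
tool_rot: [-169.0, 0.0, 145.6]
contact_force: [4.7, 6.2, -3.4]
width: 0.0132
finger_force: 21.4
```

Request:
apply_moves(plan=[[1, [-9, 12, 0], [0, 0, -5]], [1, [-18, 25, 0], [0, 0, -10]], [1, [-27, 38, 0], [0, 0, -15]], [1, [-34, 51, 0], [0, 0, -20]], [1, [-40, 65, 0], [0, 0, -25]], [1, [-45, 80, 0], [0, 0, -30]], [1, [-49, 95, 0], [0, 0, -35]], [1, [-51, 110, 0], [0, 0, -40]], [1, [-52, 125, 0], [0, 0, -45]], [1, [-52, 125, 0], [0, 0, -45]]])

```text
t: 9.05
ee_pos: [0.4074, 0.0168, 0.1672]
tool_rot: [-168.9, -0.1, 100.7]
contact_force: [-1.1, 1.2, -2.0]
width: 0.0129
finger_force: 21.8
```

Request:
apply_moves(plan=[[1, [0, 10, 0], [0, 0, -3]], [1, [1, 20, 0], [0, 0, -6]], [1, [2, 30, 0], [0, 0, -10]], [1, [4, 40, 0], [0, 0, -13]], [1, [6, 50, 0], [0, 0, -16]], [1, [8, 55, 0], [0, 0, -18]], [1, [8, 55, 0], [0, 0, -18]], [1, [8, 55, 0], [0, 0, -18]], [1, [8, 55, 0], [0, 0, -18]], [1, [8, 55, 0], [0, 0, -18]]])

```text
t: 10.3
ee_pos: [0.415, 0.0719, 0.1668]
tool_rot: [-168.8, -0.2, 82.6]
contact_force: [-2.8, 1.7, -1.4]
width: 0.0131
finger_force: 22.1
```

Request:
apply_moves(plan=[[1, [0, 0, -4], [-0.3, -2, 0]], [1, [0, 0, -8], [-0.6, -4, 0]], [1, [0, 0, -12], [-0.9, -6, 0]], [1, [0, 0, -16], [-1.2, -9, 0]], [1, [0, 0, -18], [-1.4, -11, 0]], [0, [0, 0, -18], [-1.4, -11, 0]], [0, [0, 0, -18], [-1.4, -11, 0]], [0, [0, 0, -18], [-1.4, -11, 0]], [0, [0, 0, 10], [-1.4, -11, 0]], [0, [0, 0, 50], [-1.4, -11, 0]]])

```text
t: 11.55
ee_pos: [0.415, 0.0719, 0.217]
tool_rot: [-179.8, -0.2, 82.6]
contact_force: [1.2, 0.5, 0.2]
width: 0.0427
finger_force: 0.0
```

Run:
```python
from h import *
u=np.array([-np.sin(np.radians(12)),np.cos(np.radians(12)),0])
for f in (.5,1):
    print((Ro.from_rotvec(-20*f*u,degrees=True)*Ro.from_rotvec([0,0,19.4*f],degrees=True)).as_rotvec(degrees=True).round(1))
c=cams.camera("top"); im=cv2.convertScaleAbs(c["image"][80:230,190:390],alpha=1.2,beta=15)
cv2.imwrite("pics/top2.png",cv2.resize(im,(800,600),interpolation=cv2.INTER_CUBIC))
```

```text
[ 1.2 -9.9  9.7]
[  0.8 -20.1  19.2]
```

View pics/top2.png

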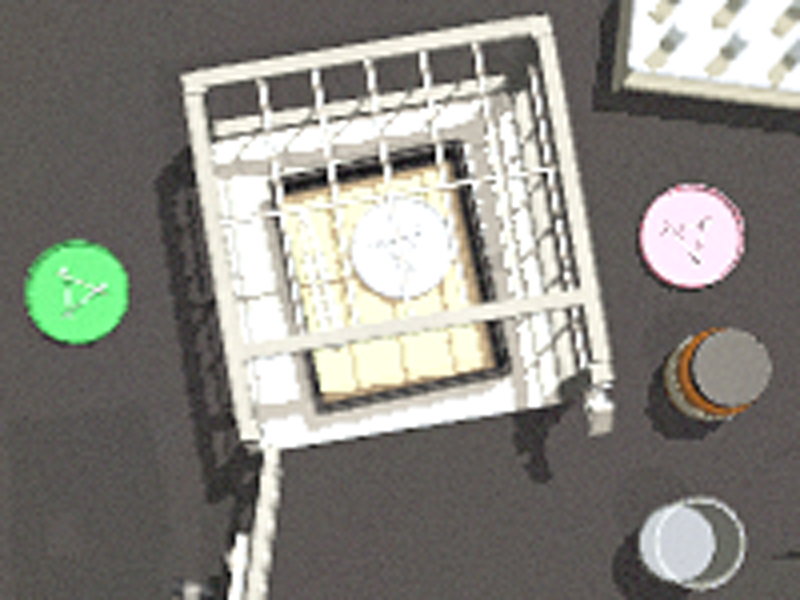

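The gate stands open past square (from (265,450) to (250,600)) and its latch bar hangs beside it. The tray's front rim runs from (317,410) to (506,372), unmoved. Going to the pre-grasp pose, tilted 20°.

Request:
apply_moves(plan=[[0.25, [0, 0, 30], [0, 0, 0]], [0.25, [20, -20, 45], [0.6, -5, 5]], [0.25, [45, -55, 50], [1.2, -9.9, 9.7]], [0.25, [75, -90, 50], [1, -15, 14]], [0.25, [100, -130, 45], [0.8, -20.1, 19.2]], [0.25, [130, -160, 30], [0.8, -20.1, 19.2]], [0.25, [160, -179, 0], [0.8, -20.1, 19.2]], [0.25, [178, -179, -35], [0.8, -20.1, 19.2]], [0.25, [189, -179, -67], [0.8, -20.1, 19.2]], [0.25, [189, -179, -67], [0.8, -20.1, 19.2]]])

```text
t: 12.85
ee_pos: [0.6032, -0.1067, 0.1469]
tool_rot: [160.3, -0.3, 102.1]
contact_force: [0.3, 0.4, 0.1]
width: 0.032
finger_force: 0.0
```

Run:
```python
from h import *
st(); s,c,V=wrist()
print(proj(c,[[.6395,-.0991,.0495]],V)*1.5625)
Rm=Ro.from_euler("xyz",s["tool_rot"],degrees=True).as_matrix();print(Rm.round(3))
cv2.imwrite("pics/w3.png",cv2.resize(cv2.convertScaleAbs(c["image"],alpha=1.3,beta=20),(800,600)))
```

```text
{'t': 12.85, 'ee_pos': [0.6032, -0.1067, 0.1469], 'tool_rot': [160.3409, -0.3479, 102.1019], 'contact_force': [0.2555, 0.3728, 0.1066], 'width': 0.032, 'finger_force': 0.0, 'qpos': [-15.7866, 19.1758, 106.3858, 15.2757, 38.0583, -38.5332]}
[[406.31314254 307.93773927]]
[[-0.21   0.921  0.328]
 [ 0.978  0.195  0.076]
 [ 0.006  0.336 -0.942]]
```

View pics/w3.png

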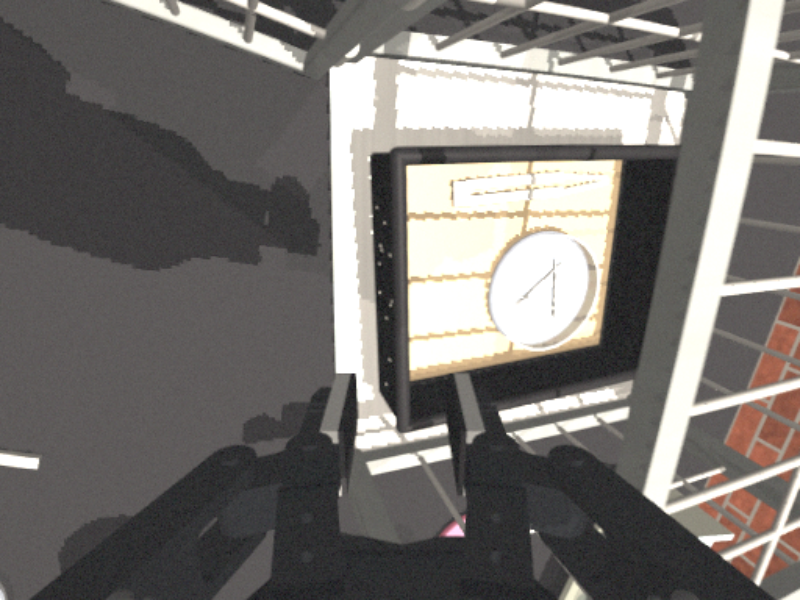

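The tray's front roll runs down column ~402 from (400,155) to (404,425), centred between the fingers at (345,430) and (465,430). The prediction was 1 mm off. Descending along the tool axis and closing.

Request:
apply_moves(plan=[[0.25, [9, 2, -25], [0, 0, 0]], [0.25, [18, 4, -50], [0, 0, 0]], [0.25, [27, 6, -75], [0, 0, 0]], [0.25, [31, 7, -86], [0, 0, 0]], [0.25, [34, 7, -95], [0, 0, 0]], [0.25, [34, 7, -95], [0, 0, 0]], [1, [34, 7, -95], [0, 0, 0]], [1, [34, 7, -95], [0, 0, 0]], [1, [34, 7, -95], [0, 0, 0]], [1, [34, 7, -95], [0, 0, 0]]], squeeze=30)

```text
t: 14.15
ee_pos: [0.6377, -0.0997, 0.055]
tool_rot: [160.1, -0.2, 102.1]
contact_force: [-4.1, -0.2, 2.9]
width: 0.0072
finger_force: 29.7
```

Request:
apply_moves(plan=[[1, [-2, 0, 0], [0, 0, 0]], [1, [-6, -1, 0], [0, 0, 0]], [1, [-12, -2, 0], [0, 0, 0]], [1, [-19, -3.5, 0], [0, 0, 0]], [1, [-26, -5, 0], [0, 0, 0]], [1, [-33, -6, 0], [0, 0, 0]], [1, [-40, -7.5, 0], [0, 0, 0]], [1, [-46, -8.5, 0], [0, 0, 0]], [1, [-50, -9, 0], [0, 0, 0]], [1, [-50, -9, 0], [0, 0, 0]]])

```text
t: 15.4
ee_pos: [0.5876, -0.1089, 0.055]
tool_rot: [160.1, -0.2, 102.1]
contact_force: [-2.2, -1.7, 3.0]
width: 0.0074
finger_force: 29.8
```

Run:
```python
from h import *
st()
c=cams.camera("top"); im=cv2.convertScaleAbs(c["image"][80:230,190:390],alpha=1.2,beta=15)
cv2.imwrite("pics/top3.png",cv2.resize(im,(800,600),interpolation=cv2.INTER_CUBIC))
```

```text
{'t': 15.4, 'ee_pos': [0.5876, -0.1089, 0.055], 'tool_rot': [160.0645, -0.1972, 102.1155], 'contact_force': [-2.2151, -1.7497, 2.9991], 'width': 0.0074, 'finger_force': 29.759, 'qpos': [-16.5151, 25.011, 114.3252, 23.2577, 24.894, -48.4126]}
```

View pics/top3.png

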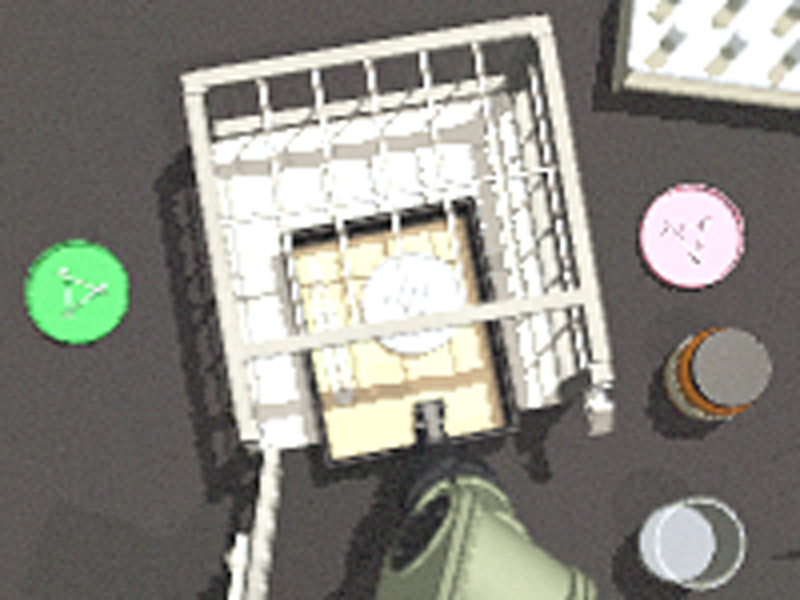

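The tray has followed straight by 50 mm, with front rim from (330,462) to (518,428) and dish and forceps still in it. Joint 5 is running low, so I let go, stand the tool upright (now clear of the roof rail) and regrip.

Request:
apply_moves(plan=[[0.25, [0, 0, 0], [0, 0, 0]], [0.25, [0, 0, 0], [0, 0, 0]], [0.25, [-10, -2, 28], [0, 0, 0]], [0.25, [-20, -4, 57], [0, 0, 0]], [0.25, [-10, -2, 60], [-2.1, 9.8, 0]], [0.25, [1, 0, 60], [-4.2, 19.6, 0]], [0.25, [1, 0, 60], [-4.2, 19.6, 0]], [0.25, [1, 0, 30], [-4.2, 19.6, 0]], [0.25, [1, 0, 5], [-4.2, 19.6, 0]], [0.25, [1, 0, -3], [-4.2, 19.6, 0]]])

```text
t: 16.7
ee_pos: [0.587, -0.1086, 0.05]
tool_rot: [-179.7, -0.3, 102.0]
contact_force: [0.2, -0.0, 0.3]
width: 0.0322
finger_force: 0.0
```

Request:
apply_moves(plan=[[0.25, [0, 0, 0], [0, 0, 0]], [1, [0, 0, 0], [0, 0, 0]], [1, [0, 0, 0], [0, 0, 0]], [1, [0, 0, 0], [0, 0, 0]], [1, [-2, 0, 0], [0, 0, 0]], [1, [-6, -1, 0], [0, 0, 0]], [1, [-12, -2, 0], [0, 0, 0]], [1, [-17, -3, 0], [0, 0, 0]], [1, [-20, -4, 0], [0, 0, 0]], [1, [-20, -4, 0], [0, 0, 0]]])

```text
t: 17.95
ee_pos: [0.5705, -0.1129, 0.0525]
tool_rot: [179.9, -0.1, 102.0]
contact_force: [5.5, 0.7, 3.9]
width: 0.0075
finger_force: 29.6
```

Run:
```python
from h import *
st()
```

```text
{'t': 17.95, 'ee_pos': [0.5705, -0.1129, 0.0525], 'tool_rot': [179.8976, -0.1264, 102.0245], 'contact_force': [5.5341, 0.7359, 3.8892], 'width': 0.0075, 'finger_force': 29.5649, 'qpos': [-12.4151, 29.1112, 102.8445, 0.2118, 48.0035, -24.5811]}
```

Request:
apply_moves(plan=[[1, [-4, -1, 0], [0, 0, 0]], [1, [-11, -2, 0], [0, 0, 0]], [1, [-20, -4, 0], [0, 0, 0]], [1, [-29, -5.5, 0], [0, 0, 0]], [1, [-38, -7, 0], [0, 0, 0]], [1, [-47, -9, 0], [0, 0, 0]], [1, [-56, -10.5, 0], [0, 0, 0]], [1, [-63, -12, 0], [0, 0, 0]], [1, [-67, -12.5, 0], [0, 0, 0]], [1, [-67, -12.5, 0], [0, 0, 0]]])

```text
t: 19.2
ee_pos: [0.5009, -0.1254, 0.0517]
tool_rot: [-179.8, -0.2, 102.0]
contact_force: [-1.0, -0.7, 0.2]
width: 0.0075
finger_force: 29.4
```

Request:
apply_moves(plan=[[1, [0, 0, 0], [0, 0, 0]], [0.25, [0, 0, 0], [0, 0, 0]], [0.25, [0, 0, 0], [0, 0, 0]], [0.25, [0, 0, 0], [0, 0, 0]], [0.25, [0, 0, 20], [0, 0, 0]], [0.25, [0, 0, 70], [0, 0, 0]], [0.25, [0, 0, 130], [0, 0, 0]], [0.25, [-20, 0, 180], [0, 0, 0]], [0.25, [-70, 0, 200], [0, 0, 0]], [0.25, [-120, 0, 200], [0, 0, 0]]])

```text
t: 20.45
ee_pos: [0.3819, -0.1256, 0.2536]
tool_rot: [179.9, -0.0, 102.1]
contact_force: [-0.9, -0.3, -0.4]
width: 0.0317
finger_force: 0.0
```

Run:
```python
from h import *
st()
c=cams.camera("top"); im=cv2.convertScaleAbs(c["image"][80:230,190:390],alpha=1.2,beta=15)
cv2.imwrite("pics/top4.png",cv2.resize(im,(800,600),interpolation=cv2.INTER_CUBIC))
```

```text
{'t': 20.45, 'ee_pos': [0.3819, -0.1256, 0.2536], 'tool_rot': [179.8704, -0.0445, 102.0759], 'contact_force': [-0.9451, -0.2559, -0.357], 'width': 0.0317, 'finger_force': 0.0, 'qpos': [-19.919, 1.9488, 108.7277, 0.1138, 69.2372, -32.0351]}
```

View pics/top4.png

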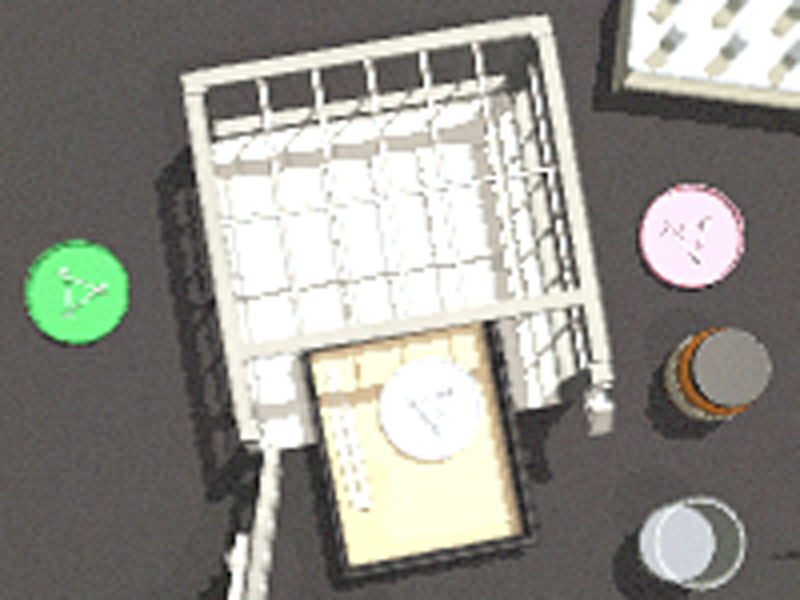

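Tray drawn out, front rim from (343,583) to (535,543); dish (430,408) and forceps (345,450) are in it, gate still open. Checking the clear length.

Run:
```python
from h import *
q=np.load("rack.npy");c=cams.camera("top");a=q[2]
R=np.array([[np.cos(a),-np.sin(a)],[np.sin(a),np.cos(a)]])
for p in onz(c,np.array([(343,583),(535,543)])/4+[190,80],.0495): print(R.T@(p[:2]-q[:2]))
print("by tcp",R.T@(np.array([.5009,-.1254])-q[:2])-[.0045,0])
```

```text
[-0.25608041  0.07977481]
[-0.24937196 -0.07943001]
by tcp [-0.25010925 -0.00430849]
```

```bash
python3 -c "
from h import *
print(job_done())"
```

```text
the job is handed in; nothing more can be done
None
```

I lifted the latch clear of the catch, swung the gate to about 108°, drew the tray out level with about 110 mm of its front clear and its dish and forceps still in it, let go and handed the job in at about 20.5 s, though no verdict came back.

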